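# Hang the sampling dipper on the hanging balance

## Robot

A 7-joint arm with a two-finger parallel gripper is mounted at the origin on a cart in front of the work surface, level with it; the furniture and walls round the work are solid. World frame = base frame: x ahead of the robot, y to its left, z up, the work surface at z = 0. Lengths are in m, angles in rad, forces in N, time in s.
With the tool pointing down it reaches from about 0.35 to 0.9 m from the base axis. Payload 19.9 kg.
Tool frame: the origin (TCP) lies midway between the tips of the shut fingers; the grasp point (between the pads) lies 19 mm behind it; z points along the fingers, x is the direction in which the jaws open and shut, and the axes are right-handed (so a half turn about z gives the same grasp; the last joint's range is limited). The gripper opens to 94 mm and grips with 3 to 60 N. Pads are 16 mm wide; open, the fingers measure 119 mm over their backs; the gripper's body (75 mm by 177 mm) begins 78 mm behind the grasp point.
Start: joints at [1.181, 0.417, -0.01, 1.614, 0.005, 1.111, -0.053], TCP at [0.214, -0.587, 0.205] pointing down, gripper open.
Joint ranges: [-2.81, 2.81], [-0.39, 2.02], [-1.27, 1.25], [0.06, 2.57], [-1.19, 4.33], [0.19, 2], [-2.82, 2.82]. Speed limits (rad/s): [1.89, 1.89, 2.39, 2.39, 3.01, 3.01, 3.01].

## Interface

Orientations are given as [roll, pitch, yaw] about the fixed x, y, z axes, in that order (R = Rz(yaw) Ry(pitch) Rx(roll)).
In Python, from station import manip, imaging gives the robot as it stands. The module is installed in compiled form; this text tells all that it offers.
- The arm moves only by the tool carry_out, never from a script. Its argument "commands" is one flat list of numbers, 4 for each row, row after row: the shift along the tool's x, y, z in units of 40 mm (1.0 is 40 mm), then the turn about the tool's z in units of 5 degrees (1.0 is 5 degrees). In form: [tx, ty, tz, spin, tx, ty, tz, spin, ...]. A call has 1 to 20 rows; each row is the pose to reach, as a shift and turn from the pose commanded when the call began, along the tool's axes at that moment; what a row does not reach only later rows make up. A row lasts 1/12 s, in which the tool goes at most 41.7 mm and 7.16 degrees, less where a joint would pass 70% of its speed; a pose out of reach is approached as far as the arm can. A call with a gripper value outside its range is refused whole. "gripper" is the closure in counts, from 0 (fully open) to 255 (shut), set as the call begins (left out, the last holds). The fingers move at their own pace and stop on an object; "newtons" is the grip in N (left out, the last holds). Time passes only in rows, so rows that repeat a pose let the fingers close. It gives the time, the measured TCP pose, the force and the opening at its end, in the units of the state.
- manip.sense(): the state, without advancing time (a new reading comes with each control period).
- imaging.grab_frame(name): name is "side" or "top"; returns a dict with "image" (400x640x3 uint8, red, green, blue), "z_map" (400x640 float32, m along the optical axis (not along the pixel's ray), 0 where there is no reading), "K" (3x3 intrinsics, pixels), "k1" (the pictures are not rectified: a ray, as slopes to the right and down, at radius r is drawn at 1 + k1 r^2 times it, then the intrinsics apply), "R" (3x3) and "t" (3): a world point X has camera coordinates R X + t. Camera axes: x right, y down, z forward; pixel columns grow to the right and rows downward; lengths in m; the calibration is good to about 2 mm. A picture is of the moment at which its call begins.
- manip.close_job(): hands the job in, once; it reports no verdict.
The state is a dict: "time": time; "joint_positions": joint angles; "joint_vel": joint speeds; "joint_efforts": joint torques, N m; "tool_pos": TCP position; "eef_rot": TCP orientation; "ft_force": force on the tool from outside, world axes, zero at the start; "torque": the same for the moment, N m; "finger_gap": finger opening in m.
Only numpy, scipy, OpenCV 4.12 (cv2) and the standard library are available. Lean on these libraries where they do the work, as an engineer would, in place of code of your own. Each camera call takes 0.05 s, during which the arm holds its last target. There are 200 camera calls.

## Task

Pick up the steel sampling dipper and hang its hook over the weighing bar of the hanging balance, between the two collars, setting it down by feel because the bar's height is not known exactly and the balance is overloaded beyond 8 N. While you still hold it, draw the dipper towards its cup side until the hook's lip catches against the back of the bar, then ease its foot back until the strap leans on the rubber rest, and only then let go slowly, so that its off-centre weight neither drops nor swings. Leave everything else on the bench where it is.

Things in the scene. Friction and masses are not known exactly. Their poses are not given: they have to be found in the camera images.
- dipper_grip (a point): Centre of the black grip (16 mm in x, 18 in y, 45 high) on top of the steel sampling dipper, which stands on its cup, 0.18 to 0.32 kg. x points from cup to hook, z up. Grasp from above, fingers closing along y. The cup's underside is 152.5 mm below. From the grip a steel strap (6 mm in x, 14 in y, centred under the grip) runs down to 142 mm below; the cup is on its -x side.
- dipper_hook (a point): Inner corner of the hook, where its flat underside meets its down-turned lip: 39 mm in +x and 36.5 mm below dipper_grip. Hook: flat strap 12 mm wide in y, 4 mm thick, running 36 mm back from the upright strap at this height, then a lip 4 mm thick going straight down 24 mm behind this point. 36 mm free between strap and lip. Axes as dipper_grip.
- dipper: The whole dipper, 175 mm tall: cup (60 mm across, 55 high) in front, hook behind; origin at the centre of the cup's underside, 32 mm in -x from the grip. Its centre of mass is well to the -x side of the hook, so once hung and freed its foot swings back in +x.
- balance: Hanging balance fixed to the worktop, origin on the worktop. +x from weighing bar to column (bar side towards the robot), y along the bar. Base plate 10 mm high, x -165 to +55 mm, 100 mm wide; column 22 mm thick at x = +30, 258 mm high, carrying a white head (x 0 to 52 mm, 70 mm wide, 56 high) at bar height.
- bar_foot (a point): Point on the base plate (10 mm above worktop) straight below the middle of the weighing bar: a round bar 12 mm thick along balance y, between two collars 21 mm across, 50 mm apart. HEIGHT NOT MEASURED: its top is 171 to 203 mm above the worktop, set anew each time; feel for it or see it. Free gap for the lip behind the bar: x +6 to +46 mm from here. Drawn home, the hook corner is at x = +6.
- rest_foot (a point): Point on the base plate straight below the front face of the rubber rest (60 mm wide in y, 20 high, top 82 mm below the bar's axis, moves with the bar), 20 mm in -x from bar_foot. Lower the dipper upright with its hook corner 7 to 15 mm in +x from bar_foot (10 is good): lip passes behind the bar, strap in front of the rest. Hung, it leans 0.1 rad, strap on the rest.
- scale (a joint): Travel of the sprung weighing bar (with its rest), in m downward: 0 unloaded, 1 mm for each 0.7 N, so the hung dipper gives about 2.5 to 4.6 mm. More than 12 mm is an overload; the stop is at 16 mm.
- amber_bottle: Brown glass bottle with a black cap, 72 mm across, 172 mm tall; a bystander to leave alone. Origin at the centre of its underside.
- wash_bottle: White wash bottle with a red cap and bent spout, 70 x 111 x 191 mm; a bystander to leave alone. Origin at the centre of its underside.
- marker: Marker pen lying down, 128 mm long, 16 mm thick; a bystander to leave alone. Origin at the centre of its underside.
- pipette: Grey pipette lying down, 290 mm long (along its own y), 65 mm wide, 29 mm high; a bystander to leave alone. Origin at the centre of its underside.
- timer: Small white timer, 24 x 70 x 66 mm; a bystander to leave alone. Origin at the centre of its underside.

How it is judged:
By the outcome, as a careful person would: the job done as asked, in the order asked, and still so for the second after the job is handed in, with the robot touching nothing.
It also fails if it takes over 54 s, if anything falls off the work surface, if the arm or the gripper's body presses on something with over 40 N, if the wrist force passes 120 N, or if a joint passes its speed limit or range.

## Working session

There is one attempt and no reset: what is moved stays moved. The work goes in short steps, Python scripts to look and compute and a tool call to move; the robot and the scene stay as the last step left them, time stands still between calls to the robot, and variables do not carry over. Pictures are saved under pics/ and viewed, about 8 in all and at most 12, crops included, and the job is handed in when it is done.

Besides the shell and the picture viewer there is one more tool, called after "Emit:" by a JSON object that holds its "api" and its "payload". carry_out: Moves the arm, as the interface text tells. Its arguments: {"type":"object","properties":{"commands":{"type":"array","items":{"type":"number"}},"gripper":{"type":"number"},"newtons":{"type":"number"}},"required":["commands"]}

```bash
mkdir -p pics; cat > h.py <<'E'
from station import manip, imaging
import numpy as np, cv2, pickle
def grab(n,tag):
    f=imaging.grab_frame(n); cv2.imwrite(f'pics/{tag}.png',f['image'][:,:,::-1]); pickle.dump(f,open(f'pics/{tag}.pkl','wb')); return f
def load(tag): return pickle.load(open(f'pics/{tag}.pkl','rb'))
def pts(f):
    K=f['K'];v,u=np.mgrid[0:400,0:640].astype(np.float32)
    d=np.array([f['k1'],0,0,0,0],float)
    n=cv2.undistortPoints(np.stack([u.ravel(),v.ravel()],1)[:,None].astype(np.float64),K,d)[:,0]
    z=f['z_map'].ravel(); P=np.c_[n*z[:,None],z]
    W=(P-f['t'])@f['R']; W[z==0]=np.nan
    return W.reshape(400,640,3)
def proj(f,X):
    return cv2.projectPoints(np.array(X,float).reshape(-1,1,3),cv2.Rodrigues(f['R'])[0],f['t'],f['K'],np.array([f['k1'],0,0,0,0],float))[0][:,0]
E
python3 - <<'E'
from h import *
a=grab('side','s0');b=grab('top','t0')
for f in(a,b): print(-f['R'].T@f['t'],f['R'][2],f['K'][0,0],f['k1'])
print(manip.sense())
E
```

```text
[0.4204436  0.25546949 0.7797608 ] [ 0.13003091 -0.61992784 -0.77380969] 383.7846787934197 -0.0013783493365960874
[ 0.4277068  -0.27892986  1.04469086] [ 0.08205766  0.00232909 -0.99662486] 445.483584806317 -0.12722270283380313
{'time': 0.1, 'joint_positions': array([ 1.18049845,  0.41790882, -0.01031268,  1.6141013 ,  0.00474669,
        1.11070028, -0.053014  ]), 'joint_vel': array([ 0.00124001, -0.00057328,  0.00026996, -0.00323514,  0.00096051,
        0.00067192,  0.00205073]), 'joint_efforts': array([ 1.20047527e-03, -8.52584410e+01,  6.39462434e-01, -4.26698756e+01,
       -4.90010879e-02,  1.63680024e-02,  1.78282221e-04]), 'tool_pos': array([ 0.21347278, -0.58705692,  0.20489655]), 'eef_rot': array([ 3.14146936e+00,  1.08867304e-03, -1.22197498e+00]), 'ft_force': array([-0.48923965, -0.3386112 , -0.04233335]), 'torque': array([-0.03345663, -0.07248496, -0.0315991 ]), 'finger_gap': 0.09416821947982044}
```

View pics/s0.png

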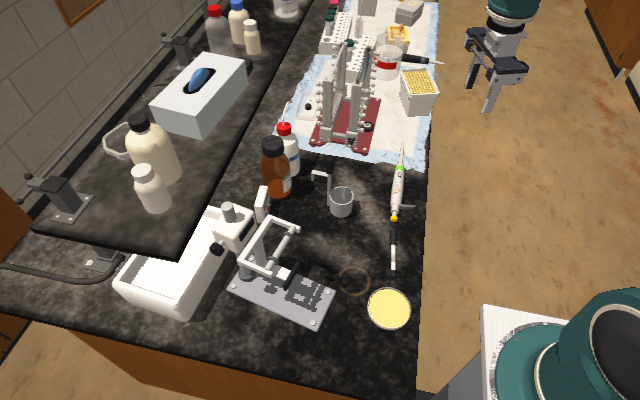

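View pics/t0.png

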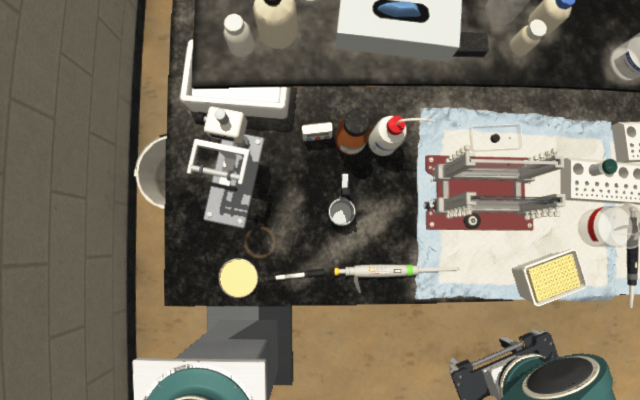

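The side picture shows the dipper at about (338,195), with the balance at (275,260). In the top picture the cup is at (342,212), the hook at (346,183), and the balance bar is near (222,178).

```bash
python3 - <<'E'
from h import *
t=load('t0');s=load('s0')
A=t['image'][120:240,180:380];B=s['image'][150:330,220:370]
cv2.imwrite('pics/c1.png',cv2.resize(A,None,fx=4,fy=4,interpolation=cv2.INTER_CUBIC)[:,:,::-1])
cv2.imwrite('pics/c2.png',cv2.resize(B,None,fx=3.3,fy=3.3,interpolation=cv2.INTER_CUBIC)[:,:,::-1])
W=pts(t)
# dipper: points above surface in roi
roi=W[165:235,320:365].reshape(-1,3); 
for lo,hi in((.03,.07),(.08,.125),(.125,.15),(.15,.19)):
    q=roi[(roi[:,2]>lo)&(roi[:,2]<hi)]
    if len(q): print(lo,hi,len(q),q.mean(0).round(4),q.min(0).round(4),q.max(0).round(4))
np.set_printoptions(linewidth=220)
print((W[100:232:4,184:270:4,2]*1000).round(0).astype(int))
E
```

```text
0.03 0.07 164 [ 0.5005 -0.344   0.0505] [ 0.4679 -0.3691  0.0301] [ 0.5309 -0.3129  0.069 ]
0.08 0.125 80 [ 0.5568 -0.3441  0.1185] [ 0.5273 -0.3502  0.0868] [ 0.5706 -0.336   0.1243]
0.125 0.15 9 [ 0.5214 -0.3411  0.1447] [ 0.5208 -0.3488  0.1369] [ 0.5228 -0.3345  0.1495]
0.15 0.19 85 [ 0.5282 -0.3423  0.1717] [ 0.5206 -0.3512  0.1576] [ 0.5362 -0.3338  0.1763]
[[                  85                   84                   84                   84                   85                   85                   83                   82                   84                   87
                    82                   83                   85                   83                   85                   79                   80                   81                   81                   59
                    58                   60]
 [                  59                   64                   69                   72                   74                   79                   77                   79                   80                   80
                    83                   81          
[... 14104 characters left out ...]
                  8                    5                   -3                    1                   -1                   -1
                    -5                   -1]
 [                  -2                   -2                   -2                   -3                   -2                   -2                    1                   -3                   -1                   -2
                    -5                    1                   -1                   -2                   -3                   -1                    3                    0                    1                   -3
                     0                    0]]<stdin>:13: RuntimeWarning: invalid value encountered in cast
```

View pics/c1.png

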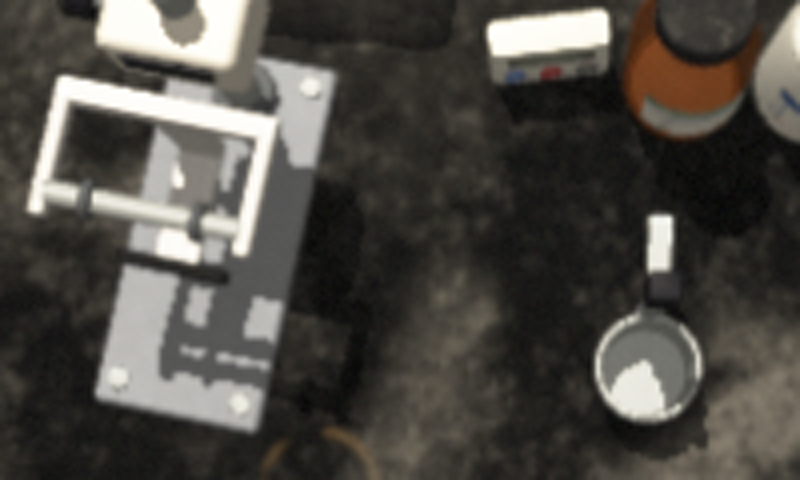

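View pics/c2.png

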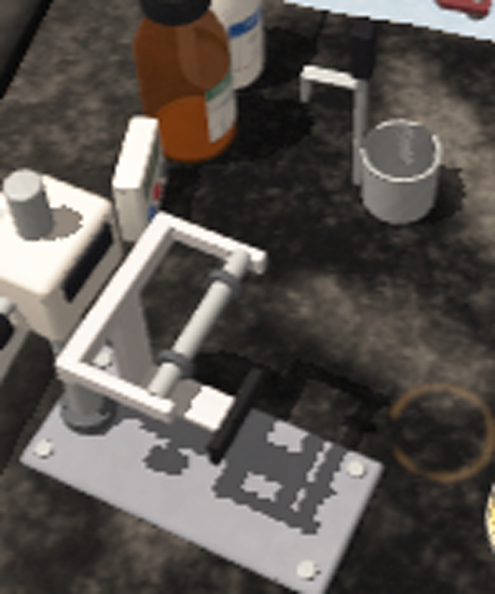

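The top crop shows collars at crop (84,197) and (197,222), the cup at (647,365), the grip at (664,288) and the hook tip at (660,235). In the side crop the bar runs from (235,262) to (160,390), and the black rest is at (235,415).

```bash
python3 - <<'E'
from h import *
t=load('t0');s=load('s0')
W=pts(t)
def at(f,u,v,z):
    n=cv2.undistortPoints(np.array([[[u,v]]],float),f['K'],np.array([f['k1'],0,0,0,0],float))[0,0]
    d=f['R'].T@np.r_[n,1];c=-f['R'].T@f['t'];return (c+d*(z-c[2])/d[2]).round(4)
# triangulate collars from side and top
def rays(f,u,v):
    n=cv2.undistortPoints(np.array([[[u,v]]],float),f['K'],np.array([f['k1'],0,0,0,0],float))[0,0]
    d=f['R'].T@np.r_[n,1];return -f['R'].T@f['t'],d/np.linalg.norm(d)
def tri(pt,ps):
    (a,d),(b,e)=rays(t,*pt),rays(s,*ps)
    A=np.c_[d,-e];x=np.linalg.lstsq(A,b-a,rcond=None)[0];p,q=a+x[0]*d,b+x[1]*e
    return ((p+q)/2).round(4),np.linalg.norm(p-q).round(4)
T=lambda u,v:(180+u/4,120+v/4); S=lambda u,v:(220+u/3.3,150+v/3.3)
L=tri(T(84,197),S(176,362));R=tri(T(197,222),S(223,279));print('collars',L,R)
print('rest ends',tri(T(130,260),S(215,455)),tri(T(224,276),S(258,378)))
print('hook tip',at(t,*T(659,216),.120), 'grip',at(t,*T(663,287),.175),'cup',at(t,*T(647,366),.055))
# bar depth points
m=np.zeros((400,640),bool);
for k in np.linspace(0,1,200):
    u,v=T(95+k*90,199+k*20); m[int(round(v)),int(round(u))]=1
q=W[m];q=q[(q[:,2]>.165)&(q[:,2]<.215)];print('bar pts',len(q),np.median(q,0).round(4)); 
# plate right edge / front edge
for p in((335,70),(255,432),(97,398)):print('plate',at(t,*T(*p),.01))
# yaw from hook points+grip
g=W[165:235,320:365].reshape(-1,3);h=g[(g[:,2]>.11)&(g[:,2]<.13)&(g[:,0]>.54)]
print('hook',len(h),np.median(h,0),np.polyfit(h[:,0],h[:,1],1))
Ws=pts(s);roi=Ws[150:215,300:360].reshape(-1,3);q=roi[(roi[:,2]>.14)&(roi[:,2]<.19)];print('side grip',len(q),q.mean(0),q.min(0),q.max(0))
q=roi[(roi[:,2]>.112)&(roi[:,2]<.125)];print('side hook',len(q),q.mean(0),q.min(0),q.max(0))
E
```

```text
collars (array([ 0.5714, -0.0595,  0.1896]), np.float64(0.0028)) (array([ 0.5596, -0.1154,  0.19  ]), np.float64(0.0002))
rest ends (array([ 0.5551, -0.059 ,  0.0874]), np.float64(0.0002)) (array([ 0.5437, -0.1117,  0.0922]), np.float64(0.0024))
hook tip [ 0.5701 -0.3451  0.12  ] grip [ 0.5264 -0.3424  0.175 ] cup [ 0.4959 -0.3414  0.055 ]
bar pts 28 [ 0.5661 -0.0891  0.1934]
plate [ 0.6771 -0.1627  0.01  ]
plate [ 0.4632 -0.1155  0.01  ]
plate [ 0.4841 -0.0221  0.01  ]
hook 78 [ 0.55788617 -0.34427429  0.11937035] [-0.01584804 -0.33550252]
side grip 119 [ 0.52592884 -0.33665841  0.16287105] [ 0.51869121 -0.34987518  0.14013876] [ 0.53470005 -0.33072101  0.17720904]
side hook 84 [ 0.54803571 -0.34106344  0.1195679 ] [ 0.52395943 -0.34993165  0.11226299] [ 0.56984524 -0.33311877  0.12466985]
```

```bash
cat >> h.py <<'E'
from scipy.spatial.transform import Rotation as Ro
def go(target,yaw,src=None):
    s=manip.sense(); R=Ro.from_euler('xyz',s['eef_rot']).as_matrix()
    d=R.T@(np.array(target)-(s['tool_pos'] if src is None else src))/.04
    sp=-((yaw-s['eef_rot'][2]+np.pi)%(2*np.pi)-np.pi)/np.radians(5)
    return d.round(3),round(sp,2)
def st():
    s=manip.sense();print({k:np.round(s[k],4) for k in('time','tool_pos','eef_rot','ft_force','torque','finger_gap','joint_positions')})
E
python3 - <<'E'
from h import *
print(go((.214,-.587,.27),-1.591),go((.527,-.342,.25),-1.591),go((.527,-.342,.1335),-1.591))
E
```

```text
(array([ 1.000e-03, -1.300e-02, -1.628e+00]), np.float64(4.23)) (array([-3.08 , -9.46 , -1.125]), np.float64(4.23)) (array([-3.077, -9.46 ,  1.787]), np.float64(4.23))
```

Emit:
{"api": "carry_out", "payload": {"commands": [0, 0, -0.5, 0, 0, 0, -1.2, 0, -0.2, -0.5, -1.6, 0.3, -0.5, -1.4, -1.6, 0.8, -0.8, -2.4, -1.6, 1.3, -1.1, -3.4, -1.6, 1.8, -1.4, -4.4, -1.6, 2.3, -1.8, -5.4, -1.6, 2.8, -2.1, -6.4, -1.6, 3.3, -2.4, -7.3, -1.5, 3.8, -2.7, -8.2, -1.4, 4.2, -2.9, -8.9, -1.3, 4.2, -3.08, -9.3, -1.13, 4.23, -3.08, -9.46, -1.13, 4.23, -3.08, -9.46, -1.13, 4.23, -3.08, -9.46, -1.13, 4.23], "gripper": 0}}

```text
time: 1.43
tool_pos: [0.5264, -0.3433, 0.2507]
eef_rot: [3.141, -0.0, -1.592]
ft_force: [0.6, -0.7, -0.3]
finger_gap: 0.0942
```

```bash
python3 - <<'E'
from h import *
st();print(go((.527,-.342,.1335),-1.591))
E
```

```text
{'time': np.float64(1.4333), 'tool_pos': array([ 0.5264, -0.3433,  0.2507]), 'eef_rot': array([ 3.141e+00, -3.000e-04, -1.592e+00]), 'ft_force': array([ 0.5657, -0.7205, -0.3071]), 'torque': array([0.0225, 0.0527, 0.0601]), 'finger_gap': np.float64(0.0942), 'joint_positions': array([ 0.62  ,  0.3908, -0.1222,  1.5486,  0.0503,  1.2056, -1.103 ])}
(array([-0.034, -0.017,  2.929]), np.float64(-0.01))
```

Emit:
{"api": "carry_out", "payload": {"commands": [0, 0, 0.6, 0, 0, 0, 1.3, 0, 0, 0, 2.0, 0, 0, 0, 2.5, 0, 0, 0, 2.8, 0, 0, 0, 2.93, 0, 0, 0, 2.93, 0, 0, 0, 2.93, 0]}}

```text
time: 2.1
tool_pos: [0.5273, -0.3431, 0.1346]
eef_rot: [-3.141, -0.001, -1.592]
ft_force: [-0.0, -0.6, 0.0]
finger_gap: 0.094
```

Emit:
{"api": "carry_out", "payload": {"commands": [0, 0, 0, 0, 0, 0, 0, 0, 0, 0, 0, 0, 0, 0, 0, 0, 0, 0, 0, 0, 0, 0, 0, 0, 0, 0, 0, 0, 0, 0, 0, 0, 0, 0, 0, 0, 0, 0, 0, 0, 0, 0, 0, 0, 0, 0, 0, 0, 0, 0, 0, 0, 0, 0, 0, 0], "gripper": 255, "newtons": 30}}

```text
time: 3.27
tool_pos: [0.5271, -0.3422, 0.1333]
eef_rot: [3.141, 0.0, -1.591]
ft_force: [0.1, 0.4, -0.5]
finger_gap: 0.0179
```

```bash
python3 - <<'E'
from h import *
st()
E
```

```text
{'time': np.float64(3.2667), 'tool_pos': array([ 0.5271, -0.3422,  0.1333]), 'eef_rot': array([ 3.1414e+00,  2.0000e-04, -1.5911e+00]), 'ft_force': array([ 0.1351,  0.3875, -0.4835]), 'torque': array([ 0.0702, -0.095 , -0.013 ]), 'finger_gap': np.float64(0.0179), 'joint_positions': array([ 0.6155,  0.499 , -0.119 ,  1.6668,  0.0684,  0.98  , -1.1184])}
```

Emit:
{"api": "carry_out", "payload": {"commands": [0, 0, -0.2, 0, 0, 0, -0.6, 0, 0, 0, -1.2, 0, 0, 0, -1.9, 0, 0, 0, -2.6, 0, 0, 0, -3.2, 0, 0, 0, -3.6, 0, 0, 0, -3.75, 0, 0, 0, -3.75, 0, 0, 0, -3.75, 0]}}

```text
time: 4.1
tool_pos: [0.5268, -0.3421, 0.2826]
eef_rot: [3.141, 0.0, -1.591]
ft_force: [0.1, -0.1, -3.0]
finger_gap: 0.0178
```

```bash
python3 - <<'E'
from h import *
st();print(go((.5374,-.0819,.285),-1.784))
E
```

```text
{'time': np.float64(4.1), 'tool_pos': array([ 0.5268, -0.3421,  0.2826]), 'eef_rot': array([ 3.1408e+00,  5.0000e-04, -1.5911e+00]), 'ft_force': array([ 0.0783, -0.0884, -2.9911]), 'torque': array([ 0.0412,  0.0093, -0.0353]), 'finger_gap': np.float64(0.0178), 'joint_positions': array([ 0.6192,  0.3696, -0.1236,  1.5066,  0.0467,  1.2692, -1.1012])}
(array([-6.509, -0.133, -0.056]), np.float64(2.21))
```

Emit:
{"api": "carry_out", "payload": {"commands": [-0.2, 0, -0.06, 0.1, -0.6, 0, -0.06, 0.3, -1.2, 0, -0.06, 0.5, -1.9, -0.05, -0.06, 0.7, -2.6, -0.05, -0.06, 0.9, -3.3, -0.06, -0.06, 1.1, -4.0, -0.08, -0.06, 1.4, -4.7, -0.1, -0.06, 1.7, -5.3, -0.12, -0.06, 2.0, -5.8, -0.13, -0.06, 2.2, -6.2, -0.13, -0.06, 2.2, -6.45, -0.13, -0.06, 2.2, -6.51, -0.13, -0.06, 2.21, -6.51, -0.13, -0.06, 2.21, -6.51, -0.13, -0.06, 2.21, -6.51, -0.13, -0.06, 2.21]}}

```text
time: 5.43
tool_pos: [0.5375, -0.0832, 0.2856]
eef_rot: [3.141, -0.0, -1.786]
ft_force: [-0.1, 0.1, -3.0]
finger_gap: 0.0182
```

```bash
python3 - <<'E'
from h import *
st()
a=grab('side','s1');b=grab('top','t1')
A=b['image'][100:230,170:290];B=a['image'][140:330,210:370]
A=cv2.resize(A,None,fx=3.3,fy=4.385*.7525,interpolation=cv2.INTER_CUBIC);B=cv2.resize(B,None,fx=2.4,fy=2.4,interpolation=cv2.INTER_CUBIC)
h=max(A.shape[0],B.shape[0]);P=lambda x:np.pad(x,((0,h-x.shape[0]),(0,0),(0,0)))
print(A.shape,B.shape);cv2.imwrite('pics/c3.png',np.hstack([P(A),P(B)])[:,:,::-1])
E
```

```text
{'time': np.float64(5.4333), 'tool_pos': array([ 0.5375, -0.0832,  0.2856]), 'eef_rot': array([ 3.1412e+00, -3.0000e-04, -1.7855e+00]), 'ft_force': array([-0.1219,  0.1079, -3.0152]), 'torque': array([ 0.0131, -0.0846,  0.0503]), 'finger_gap': np.float64(0.0182), 'joint_positions': array([ 0.2984,  0.2134, -0.2363,  1.7098,  0.053 ,  1.225 , -1.7363])}
(429, 396, 3) (456, 384, 3)
```

View pics/c3.png

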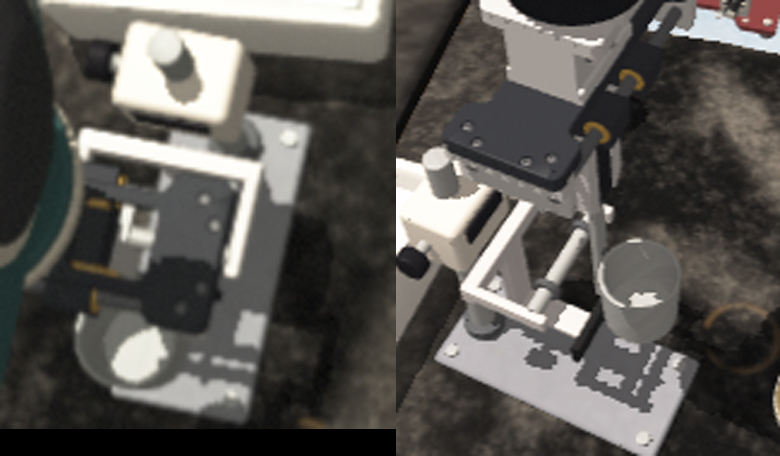

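Held over the balance, with the cup at crop (130,350) and a white patch, probably the hook, at crop (137,220). I'll check the hook position by depth.

```bash
python3 - <<'E'
from h import *
t=load('t1');W=pts(t);s=load('s1');Ws=pts(s)
th=-.213;ex=np.array([np.cos(th),np.sin(th)]);ey=np.array([-ex[1],ex[0]])
g=np.array([.5375,-.0832]);gz=.2856+.019
def rep(n,X,zlo,zhi,xr,yr):
    X=X.reshape(-1,3);d=X[:,:2]-g;a=d@ex;b=d@ey
    m=(X[:,2]>zlo)&(X[:,2]<zhi)&(a>xr[0])&(a<xr[1])&(abs(b-yr)<.04)
    if m.sum(): print(n,m.sum(),'x',np.percentile(a[m],[1,50,99]).round(4),'y',np.percentile(b[m],[1,50,99]).round(4),'z',np.percentile(X[m,2],[1,50,99]).round(4), 'slope',np.polyfit(a[m],b[m],1).round(3))
for nm,X in(('t',W),('s',Ws)):
    rep(nm+' hook',X,.255,.285,(.01,.06),0)
    rep(nm+' cup',X,.14,.225,(-.08,0),0)
    rep(nm+' bar',X,.17,.205,(.015,.045),0)
c=np.r_[g+.039*ex,gz-.0365];print('corner',c,proj(t,c),proj(s,c),'crop',(proj(t,c)-[170,100])*3.3)
E
```

```text
t hook 37 x [0.0168 0.0279 0.0355] y [-0.0066 -0.0044 -0.    ] z [0.2672 0.271  0.2732] slope [ 0.139 -0.008]
t cup 654 x [-0.0585 -0.036  -0.0139] y [-0.0299  0.0074  0.0283] z [0.1548 0.1608 0.2081] slope [0.219 0.012]
t bar 44 x [0.0228 0.0281 0.0342] y [-0.0005  0.0068  0.0134] z [0.1877 0.193  0.1956] slope [-0.01   0.007]
s cup 1259 x [-0.0613 -0.03   -0.0016] y [-0.0262 -0.0033  0.0301] z [0.1551 0.1827 0.2187] slope [-0.246 -0.008]
s bar 280 x [0.0184 0.0263 0.0359] y [-0.0344  0.0076  0.0386] z [0.186  0.1942 0.1998] slope [-0.533  0.021]
corner [ 0.57561864 -0.09144433  0.2681    ] [[207.7491057  160.20238312]] [[271.48745738 218.2344546 ]] crop [[124.57204883 198.6678643 ]]
```

Emit:
{"api": "carry_out", "payload": {"commands": [0, 0, 0.2, 0, 0, 0, 0.5, 0, 0, 0, 0.8, 0, 0, 0, 1.05, 0, 0, 0, 1.15, 0, 0, 0, 1.2, 0, 0, 0, 1.2, 0, 0, 0, 1.2, 0, 0, 0, 1.2, 0]}}

```text
time: 6.28
tool_pos: [0.5379, -0.082, 0.2384]
eef_rot: [-3.141, 0.0, -1.784]
ft_force: [0.2, -1.0, -2.7]
finger_gap: 0.0178
```

Emit:
{"api": "carry_out", "payload": {"commands": [0, 0, 0.03, 0, 0, 0, 0.06, 0, 0, 0, 0.1, 0, 0, 0, 0.14, 0, 0, 0, 0.17, 0, 0, 0, 0.2, 0, 0, 0, 0.2, 0, 0, 0, 0.2, 0]}}

```text
time: 6.95
tool_pos: [0.5376, -0.082, 0.2298]
eef_rot: [3.141, 0.0, -1.784]
ft_force: [0.4, 0.8, -4.1]
finger_gap: 0.0179
```

Emit:
{"api": "carry_out", "payload": {"commands": [0, 0, 0.04, 0, 0, 0, 0.08, 0, 0, 0, 0.12, 0, 0, 0, 0.16, 0, 0, 0, 0.2, 0, 0, 0, 0.2, 0, 0, 0, 0.2, 0]}}

```text
time: 7.53
tool_pos: [0.5376, -0.082, 0.2217]
eef_rot: [3.141, 0.0, -1.784]
ft_force: [0.5, -0.3, -3.5]
finger_gap: 0.0177
```

Emit:
{"api": "carry_out", "payload": {"commands": [0, 0, 0.03, 0, 0, 0, 0.06, 0, 0, 0, 0.08, 0, 0, 0, 0.1, 0, 0, 0, 0.1, 0, 0, 0, 0.1, 0]}}

```text
time: 8.03
tool_pos: [0.5376, -0.082, 0.2178]
eef_rot: [3.141, 0.0, -1.784]
ft_force: [0.7, 0.3, -2.4]
finger_gap: 0.0179
```

Emit:
{"api": "carry_out", "payload": {"commands": [0, 0, 0.02, 0, 0, 0, 0.04, 0, 0, 0, 0.06, 0, 0, 0, 0.075, 0, 0, 0, 0.075, 0, 0, 0, 0.075, 0]}}

```text
time: 8.53
tool_pos: [0.5376, -0.082, 0.2148]
eef_rot: [3.141, 0.0, -1.784]
ft_force: [-0.2, 0.4, -2.3]
finger_gap: 0.0182
```

Emit:
{"api": "carry_out", "payload": {"commands": [0, 0, 0.02, 0, 0, 0, 0.04, 0, 0, 0, 0.05, 0, 0, 0, 0.05, 0, 0, 0, 0.05, 0]}}

```text
time: 8.95
tool_pos: [0.5376, -0.082, 0.2128]
eef_rot: [3.141, 0.0, -1.784]
ft_force: [0.3, 0.3, -2.2]
finger_gap: 0.0182
```

Emit:
{"api": "carry_out", "payload": {"commands": [0, 0, 0.02, 0, 0, 0, 0.04, 0, 0, 0, 0.05, 0, 0, 0, 0.05, 0, 0, 0, 0.05, 0]}}

```text
time: 9.37
tool_pos: [0.5377, -0.082, 0.2109]
eef_rot: [-3.142, 0.0, -1.784]
ft_force: [-0.2, -0.6, -0.6]
finger_gap: 0.0177
```

Emit:
{"api": "carry_out", "payload": {"commands": [0, 0, 0.02, 0, 0, 0, 0.04, 0, 0, 0, 0.05, 0, 0, 0, 0.05, 0, 0, 0, 0.05, 0]}}

```text
time: 9.78
tool_pos: [0.5376, -0.082, 0.2089]
eef_rot: [-3.142, 0.0, -1.784]
ft_force: [-0.1, -0.7, -1.8]
finger_gap: 0.0181
```

```bash
cat >> h.py <<'E'
def avg(n=8):
    F=[];M=[]
    for i in range(n):
        imaging.grab_frame('top'); s=manip.sense();F.append(s['ft_force']);M.append(s['torque'])
    print('F',np.mean(F,0).round(2),'se',(np.std(F,0)/n**.5).round(2),'M',np.mean(M,0).round(3),s['tool_pos'].round(4),s['eef_rot'].round(4),s['time'])
E
python3 - <<'E'
from h import *
avg(8)
E
```

```text
F [ 0.13 -0.14 -0.27] se [0.26 0.14 0.16] M [ 0.01  -0.202  0.016] [ 0.5376 -0.082   0.2089] [-3.1415  0.     -1.7839] 10.1833
```

Emit:
{"api": "carry_out", "payload": {"commands": [0, 0.015, 0, 0, 0, 0.03, 0, 0, 0, 0.045, 0, 0, 0, 0.06, 0, 0, 0, 0.075, 0, 0, 0, 0.075, 0, 0, 0, 0.075, 0, 0]}}

```text
time: 10.77
tool_pos: [0.5346, -0.0814, 0.2088]
eef_rot: [3.141, -0.0, -1.784]
ft_force: [0.9, -0.4, -0.0]
finger_gap: 0.018
```

```bash
python3 - <<'E'
from h import *
avg(6)
E
```

```text
F [ 0.79 -0.1  -0.33] se [0.09 0.12 0.14] M [-0.01  -0.264  0.002] [ 0.5346 -0.0814  0.2088] [ 3.1413  0.     -1.784 ] 11.0667
```

Emit:
{"api": "carry_out", "payload": {"commands": [0, 0.01, 0, 0, 0, 0.02, 0, 0, 0, 0.03, 0, 0, 0, 0.0375, 0, 0, 0, 0.0375, 0, 0]}}

```text
time: 11.48
tool_pos: [0.5332, -0.081, 0.2089]
eef_rot: [-3.141, 0.0, -1.784]
ft_force: [1.8, -0.5, -0.2]
finger_gap: 0.0178
```

```bash
python3 - <<'E'
from h import *
avg(6)
E
```

```text
F [ 1.08 -0.56 -0.66] se [0.24 0.18 0.13] M [-0.043 -0.447 -0.013] [ 0.5332 -0.081   0.2088] [ 3.1414  0.     -1.784 ] 11.7833
```

Emit:
{"api": "carry_out", "payload": {"commands": [0, 0.01, 0, 0, 0, 0.02, 0, 0, 0, 0.025, 0, 0, 0, 0.025, 0, 0]}}

```text
time: 12.12
tool_pos: [0.5326, -0.0809, 0.2091]
eef_rot: [-3.141, 0.0, -1.784]
ft_force: [5.5, -0.1, -0.4]
finger_gap: 0.0174
```

```bash
python3 - <<'E'
from h import *
avg(6)
E
```

```text
F [ 4.98 -1.07 -0.5 ] se [0.24 0.17 0.18] M [-0.341 -1.433 -0.009] [ 0.5326 -0.081   0.209 ] [-3.1406e+00  1.0000e-04 -1.7841e+00] 12.4167
```

The lip has caught: Fx jumped to 5 N with the corner about 6 mm behind the bar axis. Next I'll loosen the grip so the dipper can pivot in the pads, and ease it along the arc about the bar.

Emit:
{"api": "carry_out", "payload": {"commands": [0, 0, 0, 0, 0, 0, 0, 0, 0, 0.005, 0.006, 0, 0, 0.01, 0.012, 0, 0, 0.015, 0.018, 0, 0, 0.02, 0.024, 0, 0, 0.025, 0.03, 0, 0, 0.03, 0.036, 0, 0, 0.03, 0.036, 0], "gripper": 255, "newtons": 10}}

```text
time: 13.17
tool_pos: [0.531, -0.0805, 0.2074]
eef_rot: [3.141, 0.0, -1.784]
ft_force: [0.7, 0.3, -0.7]
finger_gap: 0.0184
```

```bash
python3 - <<'E'
from h import *
avg(5);print(manip.sense()['finger_gap'])
E
```

```text
F [ 0.67 -0.05 -0.07] se [0.2  0.21 0.28] M [ 0.066 -0.296  0.019] [ 0.531  -0.0805  0.2074] [ 3.1414e+00  1.0000e-04 -1.7839e+00] 13.4167
0.018123416313732186
```

Emit:
{"api": "carry_out", "payload": {"commands": [0, 0.005, 0.005, 0, 0, 0.01, 0.01, 0, 0, 0.015, 0.015, 0, 0, 0.02, 0.02, 0, 0, 0.025, 0.025, 0, 0, 0.03, 0.03, 0, 0, 0.035, 0.035, 0, 0, 0.04, 0.04, 0, 0, 0.04, 0.04, 0]}}

```text
time: 14.17
tool_pos: [0.5294, -0.0802, 0.2058]
eef_rot: [3.141, 0.0, -1.784]
ft_force: [0.9, 0.7, 0.8]
finger_gap: 0.0178
```

```bash
python3 - <<'E'
from h import *
avg(5)
a=grab('side','s2');b=grab('top','t2')
B=a['image'][170:320,210:380]
cv2.imwrite('pics/c4.png',cv2.resize(B,None,fx=4,fy=4,interpolation=cv2.INTER_CUBIC)[:,:,::-1])
E
```

```text
F [ 0.83 -0.04 -0.21] se [0.25 0.14 0.09] M [ 0.078 -0.337  0.016] [ 0.5295 -0.0802  0.2058] [ 3.1414e+00  1.0000e-04 -1.7840e+00] 14.4167
```

View pics/c4.png

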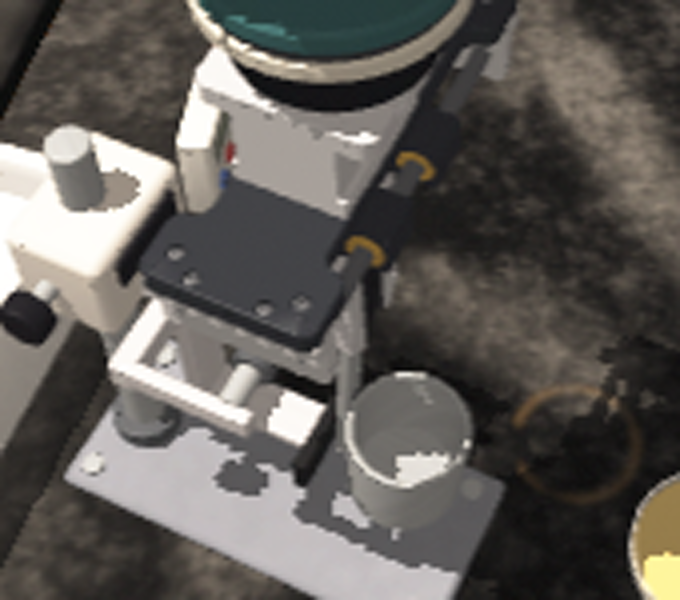

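The strap, at crop (345,400), is almost at the rest, at (310,440). I'll continue in small steps.

Emit:
{"api": "carry_out", "payload": {"commands": [0, 0.005, 0.005, 0, 0, 0.01, 0.01, 0, 0, 0.015, 0.014, 0, 0, 0.02, 0.018, 0, 0, 0.025, 0.02, 0, 0, 0.025, 0.02, 0]}}

```text
time: 15.02
tool_pos: [0.5285, -0.08, 0.205]
eef_rot: [3.141, 0.0, -1.784]
ft_force: [0.5, 0.4, -0.6]
finger_gap: 0.0179
```

```bash
python3 - <<'E'
from h import *
avg(5)
E
```

```text
F [0.67 0.26 0.22] se [0.12 0.26 0.09] M [ 0.043 -0.344  0.017] [ 0.5285 -0.08    0.205 ] [ 3.1414  0.     -1.7839] 15.2667
```

Emit:
{"api": "carry_out", "payload": {"commands": [0, 0.005, 0.004, 0, 0, 0.01, 0.008, 0, 0, 0.015, 0.012, 0, 0, 0.02, 0.016, 0, 0, 0.02, 0.016, 0]}}

```text
time: 15.68
tool_pos: [0.5277, -0.0799, 0.2043]
eef_rot: [3.142, 0.0, -1.784]
ft_force: [1.7, -0.4, -0.0]
finger_gap: 0.0179
```

```bash
python3 - <<'E'
from h import *
avg(5)
E
```

```text
F [ 1.21 -0.28  0.06] se [0.17 0.19 0.2 ] M [-0.036 -0.416  0.02 ] [ 0.5277 -0.0799  0.2043] [ 3.1414 -0.     -1.784 ] 15.9333
```

Emit:
{"api": "carry_out", "payload": {"commands": [0, 0.005, 0.002, 0, 0, 0.01, 0.004, 0, 0, 0.015, 0.006, 0, 0, 0.02, 0.008, 0, 0, 0.02, 0.008, 0]}}

```text
time: 16.35
tool_pos: [0.5274, -0.0798, 0.2043]
eef_rot: [-3.141, 0.0, -1.784]
ft_force: [5.8, -0.7, 1.1]
finger_gap: 0.0179
```

```bash
python3 - <<'E'
from h import *
avg(5)
a=grab('side','s3')
B=a['image'][225:315,260:340]
cv2.imwrite('pics/c5.png',cv2.resize(B,None,fx=6,fy=6,interpolation=cv2.INTER_CUBIC)[:,:,::-1])
E
```

```text
F [ 5.19 -1.14  0.59] se [0.15 0.26 0.18] M [-0.272 -1.277 -0.022] [ 0.5273 -0.0798  0.2042] [-3.1407e+00  1.0000e-04 -1.7841e+00] 16.6
```

View pics/c5.png

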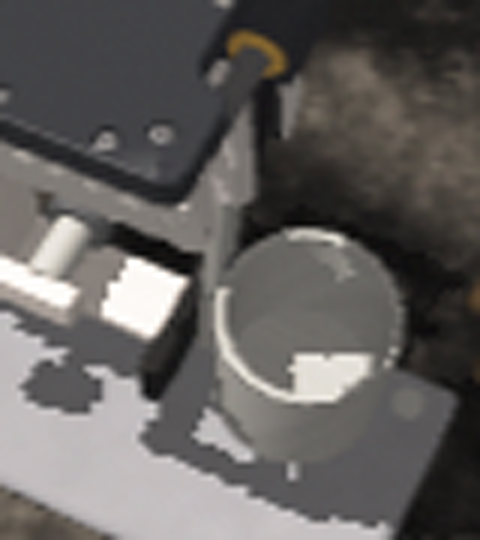

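Fx stepped to 5 N and the picture shows the strap at crop (205,310) against the rest at (175,340), so it leans on the rest. I'll take off the excess pull, then let go slowly.

Emit:
{"api": "carry_out", "payload": {"commands": [0, -0.004, 0, 0, 0, -0.008, 0, 0, 0, -0.012, 0, 0, 0, -0.012, 0, 0, 0, -0.012, 0, 0], "gripper": 255, "newtons": 5}}

```text
time: 17.07
tool_pos: [0.5274, -0.0798, 0.204]
eef_rot: [3.141, 0.0, -1.784]
ft_force: [2.6, -1.5, -0.1]
finger_gap: 0.0181
```

```bash
python3 - <<'E'
from h import *
avg(4)
E
```

```text
F [ 2.92 -0.23  0.48] se [0.09 0.33 0.11] M [-0.166 -0.663 -0.   ] [ 0.5274 -0.0798  0.204 ] [ 3.1414e+00  1.0000e-04 -1.7840e+00] 17.2667
```

Emit:
{"api": "carry_out", "payload": {"commands": [0, 0, 0, 0, 0, 0, 0, 0, 0, 0, 0, 0, 0, 0, 0, 0], "gripper": 255, "newtons": 3}}

```text
time: 17.6
tool_pos: [0.5273, -0.0798, 0.204]
eef_rot: [3.141, 0.0, -1.784]
ft_force: [2.8, -1.1, -0.0]
finger_gap: 0.0177
```

Emit:
{"api": "carry_out", "payload": {"commands": [0, 0, 0, 0, 0, 0, 0, 0, 0, 0, 0, 0, 0, 0, 0, 0], "gripper": 206}}

```text
time: 17.93
tool_pos: [0.5271, -0.0797, 0.2039]
eef_rot: [3.141, 0.0, -1.784]
ft_force: [-0.2, -0.2, 0.1]
finger_gap: 0.0182
```

Emit:
{"api": "carry_out", "payload": {"commands": [0, 0, 0, 0, 0, 0, 0, 0, 0, 0, 0, 0, 0, 0, 0, 0], "gripper": 204}}

```text
time: 18.27
tool_pos: [0.5273, -0.0798, 0.204]
eef_rot: [3.141, 0.0, -1.784]
ft_force: [0.5, 0.3, -0.8]
finger_gap: 0.0185
```

Emit:
{"api": "carry_out", "payload": {"commands": [0, 0, 0, 0, 0, 0, 0, 0, 0, 0, 0, 0, 0, 0, 0, 0], "gripper": 202}}

```text
time: 18.6
tool_pos: [0.5274, -0.0798, 0.204]
eef_rot: [3.141, 0.0, -1.784]
ft_force: [0.4, -0.1, -0.7]
finger_gap: 0.0195
```

Emit:
{"api": "carry_out", "payload": {"commands": [0, 0, 0, 0, 0, 0, 0, 0, 0, 0, 0, 0, 0, 0, 0, 0], "gripper": 199}}

```text
time: 18.93
tool_pos: [0.5274, -0.0798, 0.204]
eef_rot: [3.141, 0.0, -1.784]
ft_force: [-0.5, 0.8, -0.4]
finger_gap: 0.0207
```

```bash
python3 - <<'E'
from h import *
avg(4)
E
```

```text
F [ 0.09  0.15 -0.12] se [0.13 0.26 0.25] M [ 0.06   0.005 -0.005] [ 0.5274 -0.0798  0.204 ] [ 3.1415  0.     -1.7839] 19.1333
```

Emit:
{"api": "carry_out", "payload": {"commands": [0, 0, 0, 0, 0, 0, 0, 0, 0, 0, 0, 0, 0, 0, 0, 0, 0, 0, 0, 0, 0, 0, 0, 0], "gripper": 140}}

```text
time: 19.63
tool_pos: [0.5274, -0.0798, 0.2041]
eef_rot: [3.142, 0.0, -1.784]
ft_force: [-0.2, -0.5, -0.5]
finger_gap: 0.0424
```

Emit:
{"api": "carry_out", "payload": {"commands": [0, 0, -0.1, 0, 0, 0, -0.3, 0, 0, 0, -0.6, 0, 0, 0, -1.0, 0, 0, 0, -1.5, 0, 0, 0, -2.0, 0, 0, 0.4, -2.4, 0, 0, 1.0, -2.6, 0, 0, 1.7, -2.6, 0, 0, 2.4, -2.6, 0, 0, 3.0, -2.6, 0, 0, 3.4, -2.6, 0, 0, 3.5, -2.6, 0, 0, 3.5, -2.6, 0]}}

```text
time: 20.8
tool_pos: [0.3904, -0.0501, 0.309]
eef_rot: [-3.14, -0.0, -1.784]
ft_force: [0.8, -0.1, 1.0]
finger_gap: 0.0421
```

```bash
python3 - <<'E'
from h import *
avg(4)
a=grab('side','s4');b=grab('top','t4')
A=b['image'][100:230,170:290];B=a['image'][140:330,210:370]
A=cv2.resize(A,None,fx=3.3,fy=3.3,interpolation=cv2.INTER_CUBIC);B=cv2.resize(B,None,fx=2.4,fy=2.4,interpolation=cv2.INTER_CUBIC)
A=np.pad(A,((0,B.shape[0]-A.shape[0]),(0,0),(0,0)))
cv2.imwrite('pics/c6.png',np.hstack([A,B])[:,:,::-1])
E
```

```text
F [-0.26 -0.12  0.13] se [0.3  0.1  0.42] M [ 0.048 -0.02  -0.026] [ 0.3914 -0.0503  0.3081] [ 3.1413e+00  3.0000e-04 -1.7840e+00] 21.0
```

View pics/c6.png

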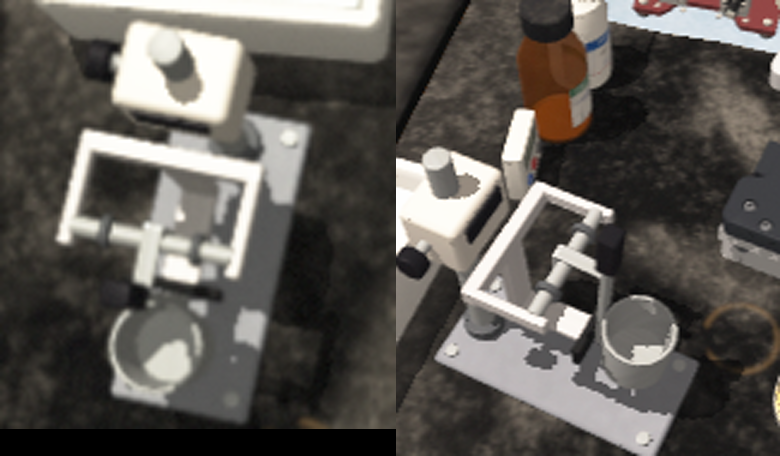

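The hook sits over the bar between the collars (top crop (148,235), side crop (575,258)), the strap is at the rest, and the gripper is clear. I'll do a quick settling check, then hand in.

```bash
python3 - <<'E'
from h import *
a=load('t4')
for i in range(4): b=imaging.grab_frame('top')
r=np.s_[150:225,195:245]
print('mean abs diff',np.abs(a['image'][r].astype(int)-b['image'][r]).mean())
th=-.213;ex=np.array([np.cos(th),np.sin(th)])
W=pts(b)[r].reshape(-1,3);d=W[:,:2]-[.5657,-.088]
g=W[(W[:,2]>.2)&(W[:,2]<.265)&((d@ex)<-.02)];print('grip top',g.max(0),len(g))
manip.close_job();print(manip.sense()['time'])
E
```

```text
mean abs diff 0.9436444444444444
grip top [ 0.53961222 -0.07176229  0.24730699] 120
the job is handed in; nothing more can be done
the job is handed in; nothing more can be done
```

The dipper now hangs by its hook on the weighing bar, between the two collars, with its strap on the rubber rest. I handed the job in at about 21 s on the robot's clock, with the gripper open and roughly 140 mm clear.

- **Setting down:** I lowered it in 2–3 mm steps. The bar took the load at a TCP height of about 0.213 m, which puts the bar top at about 0.195 m. Judged from averaged force readings while setting it down, the bar carried about 3 N, well under 8 N.
- **Catching the lip:** I drew it about 5 mm towards the cup side. The horizontal force rose from about 1 N to 5 N when the lip met the bar, where the geometry said it should.
- **Leaning on the rest:** The tool cannot tilt, so I loosened the grip to 10 N and moved along the arc about the bar, letting the dipper pivot in the pads. The force stepped to 5 N again when the strap met the rest.
- **Letting go:** I eased off the pull, then opened the fingers a few counts at a time. The horizontal force, still about 3 N, fell to zero at the first small opening, so a little tension was released then.

**Last checks:** Two top pictures about 0.2 s apart differed only by image noise, so the dipper was not swinging. The last picture shows the hook between the collars, the strap at the rest, and the amber bottle and timer in place.

**Not confirmed:** Single force readings were noisy by up to about 1 N. I did not measure the scale's travel or the 0.1 rad lean, and I did not take final positions of the wash bottle, marker or pipette.

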